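Clamp a power board in the sliding-jaw board holder

TASK

Lay the circuit board that carries the finned heat sink flat on the two raised rails of the board holder, between the sliding jaw and the stop bar, and let go of it. Then slide the jaw by its upright grip until its spring pad presses the board firmly home against the stop bar, so that the board stays clamped when you let go. Do not crush the board, and leave the other things on the bench where they are.

Things in the scene. Friction and masses are not known exactly. Their poses are not given: they have to be found in the camera images.
- board: Loose green circuit board, 100 (own x) x 70 (own y) x 4 mm, 0.11 to 0.22 kg. Grasp the finned aluminium heat sink in its middle: 28 (x) x 44 (y) mm, from 4 to 30 mm above the underside; other parts stay below 10 mm. Origin: centre of the underside, z up. Starts flat on the bench left or right of the holder. Either way round on the rails will do, long side along them.
- holder: Board holder screwed to the bench: aluminium base plate 110 (own x) x 300 (own y) x 12 mm with two steel rails along its whole length, along y. Origin: centre of its underside, z up. The sliding jaw is on its -y part, the stop bar lies across its +y part.
- rails_mid (a point): Middle of the holder between its rails, at ledge height, 40 mm above the bench; axes as the holder's. Each rail has a ledge 8 mm wide, 30 to 38 mm either side of the centre line, top at 40 mm, and outside it a guide wall, 38 to 44 mm from the centre line, top at 44 mm: a board has 6 mm of sideways play. Between the ledges it is open.
- stop_range_mid (a point): Middle of the stop bar's adjusting range, at holder y = +105 mm, ledge height. The bar itself is steel, 75 mm wide, 10 mm thick, 40.5 to 54.5 mm above the bench, with two small black knobs up to 58 mm. It is locked with its face towards the jaw anywhere from y = +85 to +125 mm, a setting that is not reported: see it or feel for it.
- jaw: Black jaw carriage; slides along holder +y, 130 mm of travel, and starts 0 to 15 mm from its rear end. Origin: middle of the pad's front (+y) face when relaxed, at ledge height, so at holder y = -75 to -60 mm at the start. Axes as the holder's. It drags with about 7 N of friction and stays where it is left. Body: 12 to 58 mm behind the pad's face, top 50 mm above the bench.
- jaw_pad (a point): Middle of the front face of the jaw's spring pad, at ledge height. Black rubber, 54 mm wide, 34 to 50 mm above the bench. It yields backwards against its spring by up to 4 mm, about 5 N per mm, then is solid. After release the carriage's friction keeps it pressed with up to 7 N. The board must not be pressed with more than 35 N.
- jaw_grip (a point): Centre of the top of the jaw's upright grip: a ribbed black tab 12 mm (holder y) x 34 mm (holder x), from 50 to 82 mm above the bench. This point is 82 mm above the bench and 42 mm behind (-y) the relaxed pad's face. Axes as the holder's.
- small_board: Bystander: smaller loose green board, 80 x 50 x 4 mm, with two round black capacitors 18 mm wide (top at 26 mm) and a white connector, no heat sink. Origin: centre of the underside. It starts on the other side of the holder from the board.
- screwdriver: Bystander: screwdriver 170 mm long, lying. Origin: near its middle, at the underside.
- flask: Bystander: white plastic bottle, 44 mm wide, 110 mm high. Origin: centre of the underside.
- tape: Bystander: paper tape roll lying flat, 90 mm wide, 19 mm high. Origin: centre of the underside.
- choke: Bystander: round copper coil, 38 mm wide, 22 mm high. Origin: centre of the underside.
- scoop: Bystander: open yellow parts bin, 100 x 70 x 40 mm. Origin: centre of the underside.
- clip: Bystander: slim black hand tool with a steel tip, about 115 x 14 x 12 mm, lying. Origin: middle of the handle, at the underside.

How it is judged:
By the outcome, as a careful person would: the job done as asked, in the order asked, and still so for the second after the job is handed in, with the robot touching nothing.
It also fails if it takes over 48 s, if anything falls off the work surface, if the arm or the gripper's body presses on something with over 40 N, if the wrist force passes 120 N, or if a joint passes its speed limit or range.

ROBOT

A 6-joint arm with a two-finger parallel gripper is mounted at the origin on the work surface. World frame = base frame: x ahead of the robot, y to its left, z up, the work surface at z = 0. Lengths are in m, angles in rad, forces in N, time in s.
With the tool pointing down it reaches from about 0.3 to 0.85 m from the base axis. Payload 5.4 kg.
Tool frame: the origin (TCP) lies on the centre line of the jaws, within the pads' length; the fingertips stand r.tips_ahead ahead of it and the grasp point (between the pads) lies 3 mm ahead of it (r.tips_ahead is the distance from the TCP to the fingertips, in m); z points along the fingers, y is the line along which they close (so a half turn about z gives the same grasp; the last joint's range is limited). The gripper opens to 85 mm and grips with 20 to 120 N. Pads are 22 mm wide; open, the fingers measure 114 mm over their backs; the gripper's body (76 mm by 85 mm) begins 54 mm behind the grasp point. The pads swing forward as they close: fully open they stand 13 mm farther back than shut.
Start: joints at [-1.499, 0.158, 1.597, -0, 1.386, -0.21], TCP at [0.16, -0.552, 0.253] pointing down, gripper open.
Joint ranges: [-2.91, 2.91], [-0.94, 2.29], [0.18, 2.7], [-1.29, 4.43], [0.17, 2.64], [-3, 3]. Speed limits (rad/s): [2.57, 2.57, 3.14, 3.14, 3.14, 3.14].

INTERFACE

Orientations are given as a unit quaternion [w, x, y, z].
In Python, from rig import r gives the robot as it stands.
- The arm moves only by the shell command python3 drive.py 'ROWS' [OPENING] [FORCE]. ROWS is a JSON list of rows, 1 to 12 of them, each of 6 numbers: dx, dy, dz in m, then a rotation vector rx, ry, rz in rad; each row shifts and turns the commanded pose from where the row before left it, along the tool's axes as they then stand; what a row does not reach is not made up. A row lasts 1/10 s, in which the tool goes at most 0.05 m and 0.15 rad, less where a joint would pass 70% of its speed; a pose out of reach is approached as far as the arm can. OPENING is the finger opening in m, set as the command begins (- or left out keeps the last). The fingers move at their own pace and stop on an object; FORCE is the grip in N (left out, the last holds). Time passes only in rows, so rows that do not move let the fingers close. It prints the time, the measured TCP pose, the force, the opening and the grip force at its end.
- r.state(): the state, without advancing time (a new reading comes with each control period).
- r.camera(name): name is "scene" or "top"; returns the picture (480x640x3 uint8, red, green, blue); there is no depth.
- r.calibration(name): a dict with "fx", "fy", "cx", "cy" (pixels), "T" (4x4, takes a point from camera to world coordinates). Camera axes: x right, y up, looking along -z (the intrinsics and any distortion apply to the point x, -y, -z); pixel columns grow to the right and rows downward; lengths in m; the calibration is good to about 2 mm. A picture is of the moment at which its call begins. calibration takes no time and is no camera call.
- r.job_done(): hands the job in; it is judged then, once.
The state is a dict: "time_s": time; "joint_positions": joint angles; "joint_velocities": joint speeds; "joint_torque": joint torques, N m; "position": TCP position; "orientation": TCP orientation; "contact_force": force on the tool from outside, world axes, zero at the start; "torque": the same for the moment, N m; "grip_width": finger opening in m; "gripper_force": force on a finger pad.
Only numpy, scipy, OpenCV 4.12 (cv2) and the standard library are available. Lean on these libraries where they do the work, as an engineer would, in place of code of your own. Each camera call takes 0.05 s, during which the arm holds its last target. There are 200 camera calls.

## Working session

There is one attempt and no reset: what is moved stays moved. The work goes in short steps, Python scripts to look and compute and a shell command to move; the robot and the scene stay as the last step left them, time stands still between calls to the robot, and variables do not carry over. Pictures are saved under pics/ and viewed, at most 10 in all, crops included, and the job is handed in when it is done.

```bash
ls; mkdir -p pics
python3 - <<'E'
from rig import r
import cv2,numpy as np
np.set_printoptions(precision=4,suppress=True)
for n in("scene","top"):
    cv2.imwrite(f"pics/{n}0.png",r.camera(n)[:,:,::-1]); print(n,r.calibration(n))
s=r.state();print(s,r.tips_ahead)
E
```

```text
drive.py
pics
rig.py
scene {'fx': 486.664775287361, 'fy': 486.664775287361, 'cx': 317.0057681502978, 'cy': 245.30312380368218, 'T': array([[-0.6772, -0.596 ,  0.4315,  1.0827],
       [ 0.7357, -0.557 ,  0.3853,  0.4327],
       [ 0.0107,  0.5784,  0.8157,  1.0077],
       [ 0.    ,  0.    ,  0.    ,  1.    ]])}
top {'fx': 509.2872763792116, 'fy': 509.2872763792116, 'cx': 327.2051262028638, 'cy': 247.75907004126572, 'T': array([[-0.0267,  0.9979, -0.0589,  0.4951],
       [-0.9996, -0.0273, -0.0093,  0.0088],
       [-0.0109,  0.0586,  0.9982,  1.2825],
       [ 0.    ,  0.    ,  0.    ,  1.    ]])}
{'time_s': 0.1, 'joint_positions': array([-1.4991,  0.159 ,  1.5981,  0.    ,  1.3862, -0.2101]), 'joint_velocities': array([-0.0004, -0.0024, -0.0042,  0.0007, -0.0012, -0.001 ]), 'joint_torque': array([ -0.0001, -39.6994, -33.2337,  -0.0003,   0.0042,  -0.    ]), 'position': array([ 0.1599, -0.5518,  0.2524]), 'orientation': array([-0.0009,  0.9901,  0.1404,  0.0001]), 'contact_force': array([-0.6708,  0.2993,  0.204 ]), 'torque': array([-0.0639,  0.0086,  0.0167]), 'gripper_force': 0.0, 'grip_width': 0.08540341935017208} 0.022
```

View pics/top0.png

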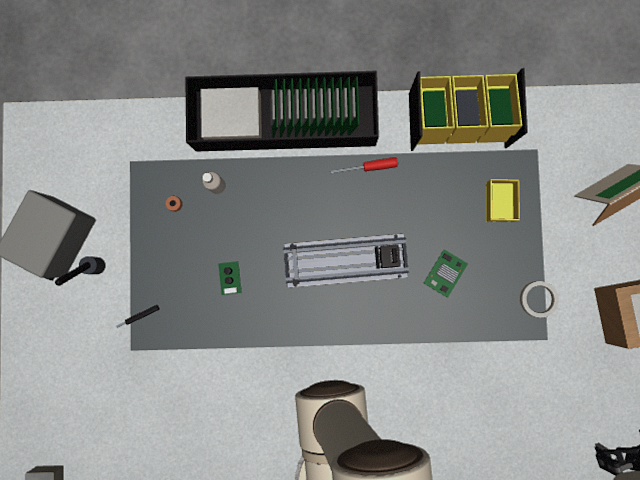

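View pics/scene0.png

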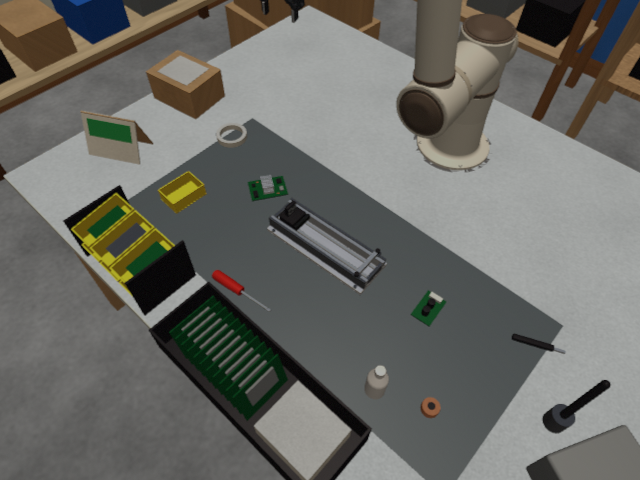

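Top: holder around (347,260) with jaw at its right end (world −y), board with heat sink at (446,273), small board at (230,278). Scene confirms this. I'll zoom in next and measure.

```bash
cat > h.py <<'E'
from rig import r
import cv2,numpy as np
np.set_printoptions(precision=4,suppress=True)
def cast(n,uv,z):
    c=r.calibration(n);T=c["T"];uv=np.atleast_2d(np.array(uv,float))
    d=np.c_[(uv[:,0]-c["cx"])/c["fx"],-(uv[:,1]-c["cy"])/c["fy"],-np.ones(len(uv))]@T[:3,:3].T
    o=T[:3,3];return o+d*((z-o[2])/d[:,2])[:,None]
def green(im,box):
    x0,y0,x1,y1=box;h=cv2.cvtColor(im[y0:y1,x0:x1],cv2.COLOR_RGB2HSV)
    m=cv2.inRange(h,(45,90,40),(85,255,255))
    return np.argwhere(m)[:,::-1]+[x0,y0]
E
python3 - <<'E'
from h import *
t=cv2.imread("pics/top0.png")[:,:,::-1];s=cv2.imread("pics/scene0.png")[:,:,::-1]
for n,im,b in(("top",t,(415,240,475,305)),("scene",s,(240,165,300,210))):
    p=green(im,b);w=cast(n,p,.004)[:,:2].astype(np.float32);print(n,len(p),cv2.minAreaRect(w))
a=cv2.resize(t[225:300,275:475],None,fx=4,fy=4,interpolation=cv2.INTER_CUBIC)
b=cv2.resize(s[170:295,240:400],None,fx=4,fy=4,interpolation=cv2.INTER_CUBIC)[:, :]
o=np.zeros((300,800,3),np.uint8);o[:]=a
cv2.imwrite("pics/topz.png",o[:,:,::-1]);cv2.imwrite("pics/scenez.png",b[:,:,::-1])
E
```

```text
top 666 ((0.49936410784721375, -0.2726096510887146), (0.06895393133163452, 0.0987049788236618), 57.03995132446289)
scene 431 ((0.501957893371582, -0.274035781621933), (0.07172708213329315, 0.09887278079986572), 57.220176696777344)
```

View pics/topz.png

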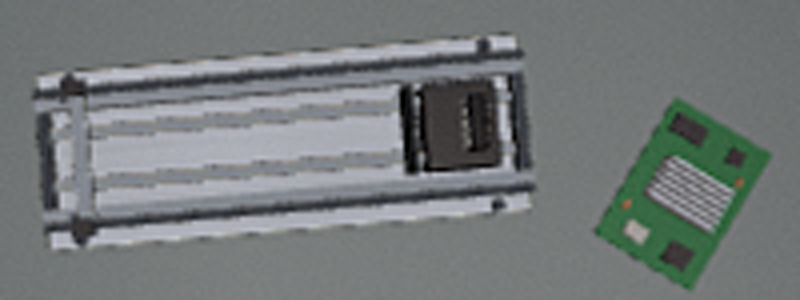

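View pics/scenez.png

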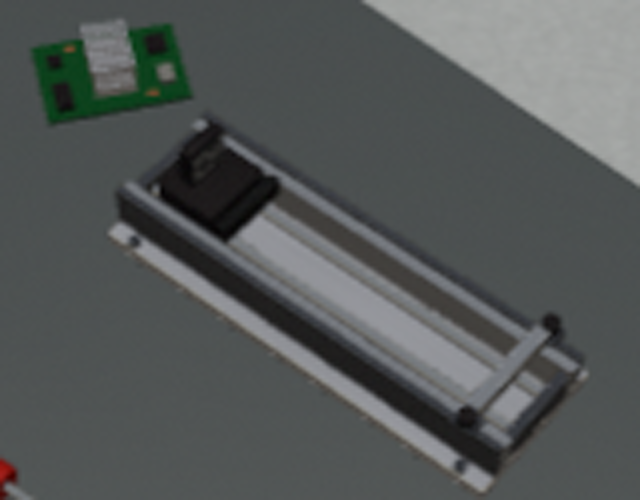

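Top zoom (4×, origin (275,225)): plate corners at about (35,72), (520,35), (535,208), (52,248). The stop bar's near face is at X≈89, the pad's front at X≈402, and the grip at X≈470–495. The heat sink's fins run along the board's short side, and no parts sit beside its long faces. Now I'll fit the edges to sub-pixel.

Run:
```python
from h import *
t=cv2.imread("pics/top0.png");g=cv2.cvtColor(t,cv2.COLOR_BGR2GRAY).astype(float)
up=[];lo=[]
def cross(col,thr):
    i=np.argmax(col>thr);return i-1+(thr-col[i-1])/(col[i]-col[i-1]) 
for u in range(292,402,2):
    c=g[225:300,u];bg=np.median(np.r_[c[:5],c[-8:]])
    thr=(bg+190)/2 if c.max()>190 else (bg+c.max())/2
    up.append((u,225+cross(c,thr)));lo.append((u,299-cross(c[::-1],thr)))
L=[]
for P in(up,lo):
    w=cast("top",P,.012)[:,:2].astype(np.float32)
    vx,vy,x,y=cv2.fitLine(w,cv2.DIST_HUBER,0,.01,.01).ravel()
    if vy<0:vx,vy=-vx,-vy
    L.append((vx,vy,x,y));n=np.array([-vy,vx]);print(np.degrees(np.arctan2(vy,vx)),"x at y=0:",x-vx/vy*y,"res",np.std((w-[x,y])@n))
d=np.mean([l[:2] for l in L],0);d/=np.linalg.norm(d);x0=np.mean([l[2]-l[0]/l[1]*l[3] for l in L])
print("dir",d,"x0",x0,"width",(L[0][2]-L[0][0]/L[0][1]*L[0][3]-(L[1][2]-L[1][0]/L[1][1]*L[1][3]))*d[1])
f=lambda X,Y:((X+.5)/4-.5+275,(Y+.5)/4-.5+225)
c=cast("top",[f(*p) for p in((35,72),(520,35),(535,208),(52,248))],.012)[:,:2]
print("corner ctr",c.mean(0),c)
for nm,X,Y,z in(("stopA",86,110,.0545),("stopB",93,200,.0545),("pad",402,130,.05),("griptop",482,122,.082)):
    p=cast("top",[f(X,Y)],z)[0,:2];print(nm,p,"along",(p-[x0,0])@d,"across",(p-[x0,0])@[d[1],-d[0]])
print("ctr along",(c.mean(0)-[x0,0])@d)
# heat sink: bright pixels in board region
hs=cv2.cvtColor(t,cv2.COLOR_BGR2HSV)[255:290,425:470]
# grayscale row for stop bar/pad in the middle
print(g[256,283:310].astype(int),g[262,283:310].astype(int));print(g[256,366:400].astype(int))
m=(hs[:,:,1]<50)&(hs[:,:,2]>95);p=np.argwhere(m)[:,::-1]+[425,255];q=cast("top",p,.03)[:,:2].astype(np.float32);print(len(p),cv2.minAreaRect(q),q.mean(0))
```

```text
93.17833 x at y=0: 0.5907208 res 0.017262146
93.33884 x at y=0: 0.48224536 res 0.011357496
dir [-0.0568  0.9984] x0 0.53648305 width 0.10830003
corner ctr [ 0.5388 -0.0253] [[ 0.5859  0.13  ]
 [ 0.6008 -0.1737]
 [ 0.4927 -0.1792]
 [ 0.4759  0.1218]]
stopA [0.5591 0.0956] along 0.09420629856935807 across 0.02798032167691731
stopB [0.5047 0.0927] along 0.09433728140186885 across -0.026482878950351126
pad [ 0.542  -0.0949] along -0.09510804690306557 across 9.53372370781011e-05
griptop [ 0.5442 -0.1395] along -0.13967729526649084 across -0.00021880104123985118
ctr along -0.025342847392353297
[111  79  59  53  57 127 187 172 128 114 137 131 146 154 124 150 148 145
 148 144 135 135 127 131 132 128 132] [118 103  62  59  45  94 185 172 168 167 145 132 137 124 112 175 166 168
 164 165 166 168 166 168 170 170 170]
[172 175 172 176 173 173 177 179 167  73  14  10  38  62   5  39  69  58
  59  58  59  61  60  55  82 111  40  33  47  33  37  59  40  95]
806 ((0.5015774369239807, -0.2714392840862274), (0.10865926742553711, 0.08326972275972366), 88.44407653808594) [ 0.5015 -0.2756]
```

Run:
```python
from h import *
t=cv2.imread("pics/top0.png");g=cv2.cvtColor(t,cv2.COLOR_BGR2GRAY).astype(float)
pred={"up":((35,72),(520,35)),"lo":((52,248),(535,208))}
R=[]
for k,(a,b) in pred.items():
    P=[]
    for u in range(293,400):
        X=(u-275+.5)*4-.5;v=225+((a[1]+(b[1]-a[1])*(X-a[0])/(b[0]-a[0]))+.5)/4-.5
        vs=np.arange(v-4,v+4,.1);c=np.interp(vs,np.arange(480),g[:,u])
        gr=np.gradient(c)*(1 if k=="up" else -1);w=np.clip(gr,0,None)*(abs(vs-v)<2.5);P.append((u,(w*vs).sum()/w.sum()))
    w=cast("top",P,.012)[:,:2]
    q=np.polyfit(w[:,1],w[:,0],1)
    for _ in range(4):
        e=w[:,0]-np.polyval(q,w[:,1]);i=abs(e)<max(.0012,1.5*np.std(e));q=np.polyfit(w[i,1],w[i,0],1)
    R.append(q);print(k,q,i.sum(),np.std(e[i]))
q=np.mean(R,0);th=np.arctan2(1,q[0]);print("line x=",q,"angle",np.degrees(th),"width",(R[0]-R[1])[1]*np.sin(th))
s=.033
print("x at along",[(y,q[0]*y+q[1]) for y in(.03,.036,.094,-.14)])
```

```text
up [-0.0573  0.5911] 105 0.0005170509198041875
lo [-0.0581  0.482 ] 103 0.0006704834773760687
line x= [-0.0577  0.5365] angle 93.30205201041257 width 0.10898527241686476
x at along [(0.03, np.float64(0.5348065453605177)), (0.036, np.float64(0.534460371936355)), (0.094, np.float64(0.5311140288361149)), (-0.14, np.float64(0.5446147923784629))]
```

```bash
python3 drive.py '[[0.045,-0.0193,0,0,0,0],[0.045,-0.0193,0,0,0,0],[0.045,-0.0193,0,0,0,0],[0.045,-0.0193,0,0,0,0],[0.045,-0.0193,0,0,0,0],[0.045,-0.0193,0,0,0,0],[0.045,-0.0193,0,0,0,0],[0.045,-0.0193,0,0,0,0],[0.044,-0.0193,0,0,0,0],[0,0,0,0,0,0]]' 0.085
python3 drive.py '[[0,0,0.02,0,0,-0.143],[0,0,0.02,0,0,-0.143],[0,0,0.02,0,0,-0.143],[0,0,0.02,0,0,-0.143],[0,0,0.02,0,0,-0.142],[0,0,0,0,0,0],[0,0,0,0,0,0]]'
cat >> h.py <<'E'
from scipy.spatial.transform import Rotation as Ro
def plan(p,yaw):
    "tool-axes shift to world p and turn rotvec so tool y is at yaw deg, z down"
    s=r.state();q=s["orientation"];R=Ro.from_quat([*q[1:],q[0]])
    y=np.radians(yaw);ty=np.array([np.cos(y),np.sin(y),0]);tz=np.array([0,0,-1.]);G=Ro.from_matrix(np.c_[np.cross(ty,tz),ty,tz])
    print("pos",s["position"],"shift",R.inv().apply(np.array(p)-s["position"]),"turn",(R.inv()*G).as_rotvec(),"F",s["contact_force"],"t",s["time_s"],"w",s["grip_width"])
E
python3 -c "
from h import *
plan([.4998,-.2730,.028],-33)"
```

```text
time_s: 1.1
position: [0.5028, -0.2688, 0.2527]
orientation: [-0.001, 0.99, 0.144, 0.001]
contact_force: [-0.5, -0.9, -0.2]
grip_width: 0.0853
gripper_force: 0.0
time_s: 1.8
position: [0.4992, -0.2733, 0.1532]
orientation: [-0.0, 0.879, 0.476, -0.0]
contact_force: [0.3, -0.0, 0.6]
grip_width: 0.0851
gripper_force: 0.0
pos [ 0.4992 -0.2733  0.1532] shift [0.0006 0.0005 0.1252] turn [-0.001   0.     -0.0029] F [ 0.2649 -0.0052  0.5582] t 1.8 w 0.08514825635272047
```

```bash
python3 drive.py '[[0.0005,0.0005,0.03,0,0,0],[0,0,0.03,0,0,0],[0,0,0.03,0,0,0],[0,0,0.02,0,0,0],[0,0,0.01,0,0,0],[0,0,0.005,0,0,0],[0,0,0,0,0,0],[0,0,0,0,0,0]]' 0.055
python3 drive.py '[[0,0,0,0,0,0],[0,0,0,0,0,0],[0,0,0,0,0,0],[0,0,0,0,0,0],[0,0,0,0,0,0],[0,0,0,0,0,0],[0,0,0,0,0,0]]' 0.015 45
```

```text
time_s: 2.6
position: [0.5013, -0.2738, 0.0298]
orientation: [0.001, 0.879, 0.477, 0.0]
contact_force: [-0.1, 0.1, -0.8]
grip_width: 0.0548
gripper_force: 0.0
time_s: 3.3
position: [0.5011, -0.2736, 0.0295]
orientation: [0.001, 0.879, 0.478, 0.0]
contact_force: [-0.5, 1.3, 6.1]
grip_width: 0.0271
gripper_force: 46.3
```

```bash
python3 drive.py '[[0,0,-0.01,0,0,0],[0,0,-0.02,0,0,0],[0,0,-0.03,0,0,0],[0,0,-0.04,0,0,0.134],[0,0,-0.04,0,0,0.134],[0,0,0,0,0,0.134],[0,0,0,0,0,0.134],[0,0,0,0,0,0.134],[0,0,0,0,0,0.134],[0,0,0,0,0,0.133],[0,0,0,0,0,0],[0,0,0,0,0,0]]'
python3 -c "
from h import *
plan([.5345,.034,.169],-86.7)"
```

```text
time_s: 4.5
position: [0.5, -0.2727, 0.1681]
orientation: [-0.0, 1.0, 0.031, -0.0]
contact_force: [0.1, -0.0, -1.4]
grip_width: 0.0266
gripper_force: 45.3
pos [ 0.5    -0.2727  0.1681] shift [ 0.0534 -0.304  -0.0007] turn [-0.0006  0.0006  0.0043] F [ 0.1135 -0.0469 -1.3508] t 4.5 w 0.02659564789739039
```

```bash
python3 drive.py '[[0.006,-0.03,0,0,0,0.004],[0.006,-0.035,0,0,0,0],[0.006,-0.035,0,0,0,0],[0.006,-0.035,0,0,0,0],[0.006,-0.035,0,0,0,0],[0.006,-0.035,0,0,0,0],[0.006,-0.035,0,0,0,0],[0.006,-0.034,0,0,0,0],[0.0054,-0.03,0,0,0,0],[0,0,0,0,0,0],[0,0,0,0,0,0]]'
python3 - <<'E'
from h import *
plan([.5345,.034,.169],-86.7)
t=r.camera("top")
cv2.imwrite("pics/top1.png",t[:,:,::-1]);s=r.camera("scene");cv2.imwrite("pics/scene1.png",s[:,:,::-1])
o=cv2.resize(t[210:310,260:460],None,fx=4,fy=4,interpolation=cv2.INTER_CUBIC);cv2.imwrite("pics/a.png",o[:,:,::-1])
o=cv2.resize(s[150:300,240:420],None,fx=4,fy=4,interpolation=cv2.INTER_CUBIC);cv2.imwrite("pics/b.png",o[:,:,::-1])
E
```

```text
time_s: 5.6
position: [0.5367, 0.0339, 0.1682]
orientation: [0.0, 1.0, 0.029, -0.0]
contact_force: [0.2, 0.7, -2.6]
grip_width: 0.0272
gripper_force: 45.4
pos [0.5367 0.0339 0.1682] shift [-0.0022 -0.0002 -0.0008] turn [0.0004 0.0004 0.0006] F [ 0.1941  0.6833 -2.6274] t 5.6 w 0.027154491877722686
```

View pics/b.png

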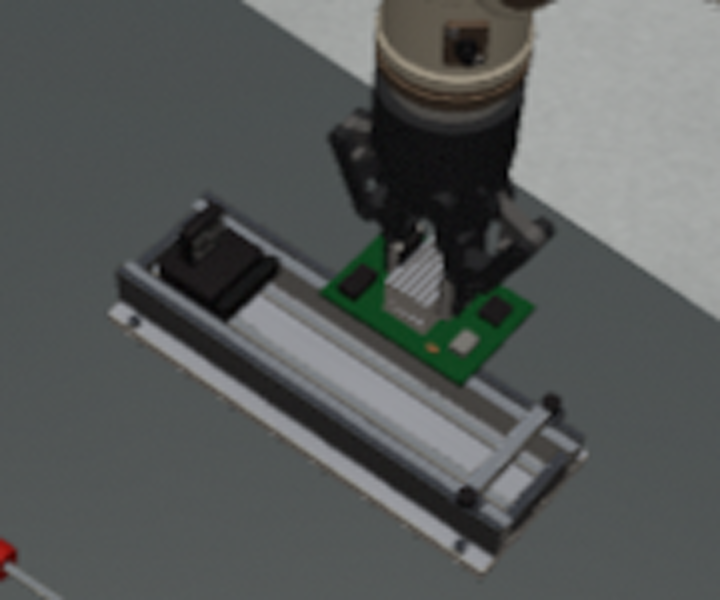

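Board is held level over the rails. In the zoom, its edge on the +x side runs from (322,290) to (465,383), and its right corner is at (535,303). I'll check the sideways offset from that edge.

Run:
```python
from h import *
z=.1682-.0295+.004
f=lambda X,Y:((X+.5)/4-.5+240,(Y+.5)/4-.5+150)
p=cast("scene",[f(322,290),f(465,383),f(535,303)],z)[:,:2];print(p)
th=np.radians(93.3);d=np.array([np.cos(th),np.sin(th)]);n=np.array([d[1],-d[0]])
for o in([.5365,0],):print("along",(p-o)@d,"across",(p-o)@n)
# rails as the scene camera sees them: outer plate edge (+x side) at z=.012 and wall tops
w=cast("scene",[f(112,313),f(488,570)],.012)[:,:2];print("plate +x edge across",(w-[.5365,0])@n,"along",(w-[.5365,0])@d)
w=cast("scene",[f(120,272),f(500,530),f(205,200),f(580,440)],.044)[:,:2];print("wall outer",(w-[.5365,0])@n)
P=[r.state()["position"] for _ in range(3)];print(P)
# green edge fit in the top view
t=cv2.imread("pics/top1.png")[:,:,::-1];q=green(t,(270,215,400,310));ww=cast("top",q,z)[:,:2].astype(np.float32);print(len(q),cv2.minAreaRect(ww))
```

```text
[[ 0.5732 -0.0142]
 [ 0.5674  0.0861]
 [ 0.4982  0.0795]]
along [-0.0163  0.0842  0.0815] across [ 0.0358  0.0358 -0.0336]
plate +x edge across [0.056  0.0546] along [-0.1711  0.1274]
wall outer [ 0.0453  0.0453 -0.0341 -0.0356]
[array([0.5368, 0.0328, 0.1683]), array([0.5368, 0.0328, 0.1683]), array([0.5368, 0.0328, 0.1683])]
4 ((0.5146210193634033, 0.022981926798820496), (0.036302801221609116, 0.11237946152687073), 33.740203857421875)
```

View pics/a.png

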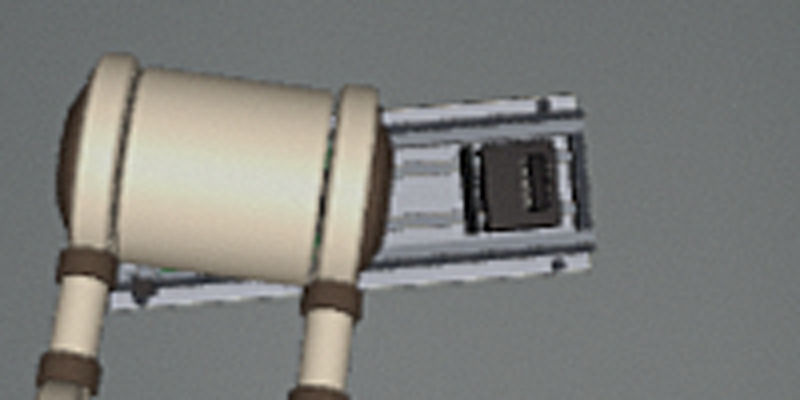

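```bash
python3 drive.py '[[-0.001,0,0.025,0,0,0],[0,0,0.025,0,0,0],[0,0,0.02,0,0,0],[0,0,0.012,0,0,0],[0,0,0.008,0,0,0],[0,0,0,0,0,0],[0,0,0,0,0,0]]'
python3 - <<'E'
from h import *
plan([.5345,.034,.0695],-86.7)
s=r.camera("scene");cv2.imwrite("pics/scene2.png",s[:,:,::-1])
o=cv2.resize(s[190:290,260:400],None,fx=5,fy=5,interpolation=cv2.INTER_CUBIC);cv2.imwrite("pics/c.png",o[:,:,::-1])
E
```

```text
time_s: 6.4
position: [0.5366, 0.0332, 0.0792]
orientation: [0.0, 1.0, 0.027, 0.001]
contact_force: [0.6, -0.5, -1.3]
grip_width: 0.0271
gripper_force: 45.5
pos [0.5366 0.0332 0.0792] shift [-0.0021 -0.001   0.0097] turn [ 0.0003 -0.0014 -0.0029] F [ 0.6383 -0.5267 -1.3173] t 6.4 w 0.02711962949034227
```

View pics/c.png

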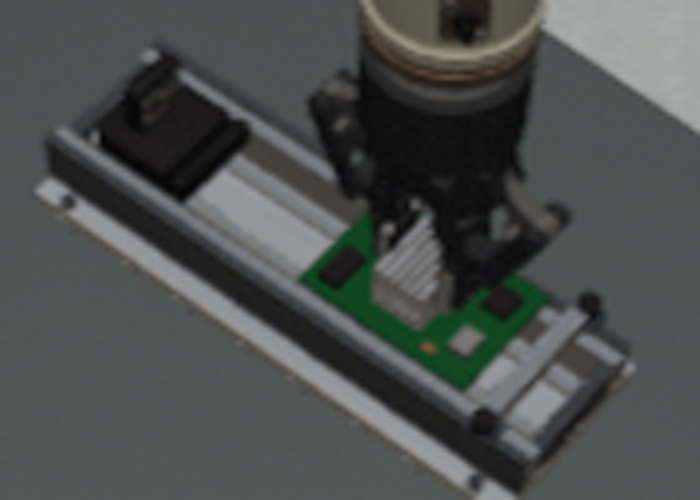

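Board hovers about 10 mm above the ledges. Its near edge runs (302,278)–(462,388) along the inside of the +x guide wall, and the stop bar is about 10 mm beyond its front edge. I'll check the edge against the wall.

Run:
```python
from h import *
th=np.radians(93.3);d=np.array([np.cos(th),np.sin(th)]);n=np.array([d[1],-d[0]])
f=lambda X,Y:((X+.5)/5-.5+260,(Y+.5)/5-.5+190)
s=cv2.imread("pics/scene2.png")[:,:,::-1]
p=green(s,(260,190,400,290));w=cast("scene",p,.0497+.004)[:,:2]-[.5365,0]
al,ac=w@d,w@n
for lo in np.arange(-.01,.09,.02):
    k=(al>lo)&(al<lo+.02);print(round(lo,3),ac[k].min(),ac[k].max())
print("along",al.min(),al.max(),"mid-front",al[abs(ac)<.02].max())
```

```text
-0.01 -0.028830772014928747 0.03739832945483996
0.01 0.017470083175876325 0.037999439636931774
0.03 0.012180869239152415 0.037952982789232086
0.05 -0.03175550737684403 0.037860841736901
0.07 -0.03160546995178884 0.03776971667610436
along -0.01552625096792532 0.08339448401227002 mid-front 0.08339448401227002
```

```bash
python3 drive.py '[[-0.0022,0,0,0,0,-0.002],[0,0,0,0,0,0],[0,0,0,0,0,0]]'
python3 - <<'E'
from h import *
plan([.5345,.034,.0695],-86.7)
th=np.radians(93.3);d=np.array([np.cos(th),np.sin(th)]);n=np.array([d[1],-d[0]])
s=r.camera("scene");z=r.state()["position"][2]-.0295+.004
p=green(s,(260,190,400,290));w=cast("scene",p,z)[:,:2]-[.5365,0]
al,ac=w@d,w@n
for lo in(.01,.03,.05,.07):
    k=(al>lo)&(al<lo+.02);print(round(lo,3),ac[k].min(),ac[k].max())
# +x wall's top seen across the board's edge: brightness profile along holder x at along=.03 (z=.044)
c=r.calibration("scene");Ti=np.linalg.inv(c["T"]);g=cv2.cvtColor(s,cv2.COLOR_RGB2HSV)
for a in(-.03,.02,.05):
    row=[]
    for x in np.arange(.030,.060,.0015):
        P=np.r_[np.array([.5365,0])+a*d+x*n,.044,1];q=Ti@P;u=c["cx"]+c["fx"]*q[0]/-q[2];v=c["cy"]-c["fy"]*q[1]/-q[2]
        row.append(int(cv2.remap(g[:,:,2],np.float32([[u]]),np.float32([[v]]),cv2.INTER_LINEAR)[0,0]))
    print(a,row)
E
```

```text
time_s: 6.75
position: [0.5339, 0.0334, 0.0787]
orientation: [0.0, 1.0, 0.028, 0.0]
contact_force: [0.5, -0.1, -1.8]
grip_width: 0.0271
gripper_force: 45.5
pos [0.5339 0.0334 0.0787] shift [ 0.0007 -0.0006  0.0092] turn [ 0.0001 -0.0007 -0.0007] F [ 0.4707 -0.1071 -1.7639] t 6.75 w 0.027128404280031704
0.01 0.013279800092764275 0.03471913164244316
0.03 0.00801714451136095 0.035341111468053105
0.05 -0.03450919996973856 0.03530130381017941
0.07 -0.0352008835274634 0.03518319589071251
-0.03 [123, 115, 109, 113, 122, 125, 120, 104, 86, 74, 65, 55, 42, 33, 32, 33, 33, 32, 32, 34]
0.02 [62, 70, 84, 99, 115, 123, 124, 109, 87, 71, 63, 54, 40, 31, 31, 32, 31, 31, 31, 34]
0.05 [63, 71, 89, 107, 122, 124, 119, 106, 86, 69, 61, 50, 38, 33, 30, 30, 30, 30, 31, 34]
```

```bash
python3 drive.py '[[0,0,0.003,0,0,0],[0,0,0.002,0,0,0],[0,0,0.002,0,0,0],[0,0,0,0,0,0]]'; python3 drive.py '[[0,0,0.001,0,0,0],[0,0,0,0,0,0]]';python3 drive.py '[[0,0,0.001,0,0,0],[0,0,0,0,0,0]]'
```

```text
time_s: 7.2
position: [0.5338, 0.0333, 0.071]
orientation: [0.0, 1.0, 0.028, 0.0]
contact_force: [1.4, -0.8, -2.2]
grip_width: 0.0273
gripper_force: 45.4
time_s: 7.4
position: [0.5338, 0.0333, 0.0702]
orientation: [0.0, 1.0, 0.028, 0.0]
contact_force: [1.8, 0.2, -3.0]
grip_width: 0.0275
gripper_force: 45.4
time_s: 7.6
position: [0.5339, 0.0333, 0.0695]
orientation: [0.0, 1.0, 0.028, 0.0]
contact_force: [0.1, 0.4, 0.5]
grip_width: 0.0273
gripper_force: 45.7
```

```bash
python3 drive.py '[[0,0,0.0007,0,0,0],[0,0,0,0,0,0]]'; python3 drive.py '[[0,0,0,0,0,0],[0,0,0,0,0,0],[0,0,0,0,0,0],[0,0,0,0,0,0]]' 0.04;python3 drive.py '[[0,0,-0.01,0,0,0],[0,0,-0.03,0,0,0],[0,0,-0.04,0,0,0],[0,0,-0.04,0,0,0],[0,0,0,0,0,0],[0,0,0,0,0,0]]'
python3 - <<'E'
from h import *
s=r.camera("scene");cv2.imwrite("pics/scene3.png",s[:,:,::-1])
o=cv2.resize(s[150:290,240:400],None,fx=4,fy=4,interpolation=cv2.INTER_CUBIC);cv2.imwrite("pics/d.png",o[:,:,::-1])
p=green(s,(260,190,400,290));w=cast("scene",p,.044)[:,:2].astype(np.float32)
th=np.radians(93.3);d=np.array([np.cos(th),np.sin(th)]);n=np.array([d[1],-d[0]]);w=w-[.5365,0]
print(cv2.minAreaRect((w+[.5365,0]).astype(np.float32)),(w@d).min(),(w@d).max(),(w@n).min(),(w@n).max())
E
```

```text
time_s: 7.8
position: [0.5339, 0.0333, 0.0695]
orientation: [0.0, 1.0, 0.028, 0.0]
contact_force: [-2.0, 1.7, 6.2]
grip_width: 0.0273
gripper_force: 46.5
time_s: 8.2
position: [0.5335, 0.0334, 0.0684]
orientation: [-0.0, 1.0, 0.028, -0.0]
contact_force: [0.2, 0.7, -0.4]
grip_width: 0.04
gripper_force: 0.0
time_s: 8.8
position: [0.5345, 0.0332, 0.1904]
orientation: [0.0, 1.0, 0.028, 0.002]
contact_force: [-0.3, 1.0, 0.2]
grip_width: 0.04
gripper_force: 0.0
((0.5344673991203308, 0.033939480781555176), (0.07013650238513947, 0.09980925917625427), 3.4023003578186035) -0.015962849276009747 0.08386595469431768 -0.03506826752897926 0.035075115744008054
```

View pics/d.png

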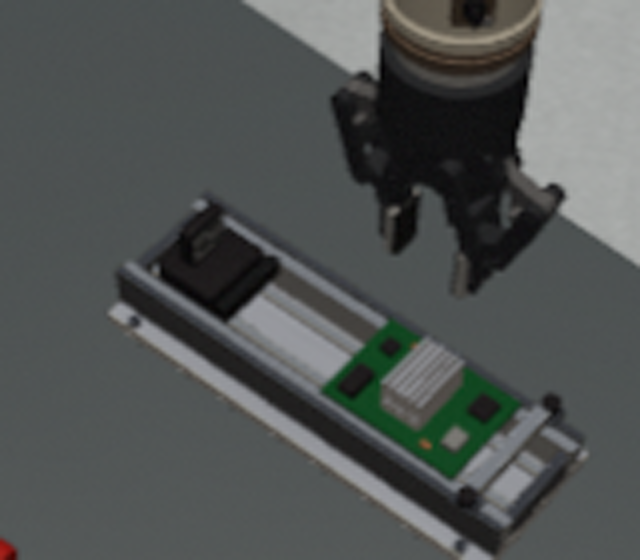

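Board lies flat and centred on the rails, and the gripper is clear. The gap to the stop is about 10 mm. Next is the jaw grip.

```bash
python3 -c "
from h import *
plan([.5442,-.1380,.078],-86.7)"
```

```text
pos [0.5335 0.0334 0.1886] shift [0.001  0.1717 0.1106] turn [-0.      0.0001 -0.0008] F [-1.3482 -0.4057 -0.2176] t 8.85 w 0.039931470425803826
```

```bash
python3 drive.py '[[0,0.03,0,0,0,0],[0.001,0.04,0,0,0,0],[0,0.04,0,0,0,0],[0,0.035,0,0,0,0],[0,0.0267,0,0,0,0],[0,0,0.03,0,0,0],[0,0,0.03,0,0,0],[0,0,0,0,0,0],[0,0,0,0,0,0]]' 0.05
python3 - <<'E'
from h import *
plan([.5442,-.1380,.078],-86.7)
s=r.camera("scene")
o=cv2.resize(s[130:290,220:400],None,fx=4,fy=4,interpolation=cv2.INTER_CUBIC);cv2.imwrite("pics/e.png",o[:,:,::-1])
E
```

```text
time_s: 9.75
position: [0.5434, -0.1374, 0.1274]
orientation: [-0.001, 1.0, 0.028, -0.002]
contact_force: [-0.3, 0.3, 0.3]
grip_width: 0.0501
gripper_force: 0.0
pos [ 0.5434 -0.1374  0.1274] shift [0.0009 0.0007 0.0494] turn [-0.0018  0.003  -0.0007] F [-0.2704  0.2649  0.3392] t 9.75 w 0.05008672913563025
```

View pics/e.png

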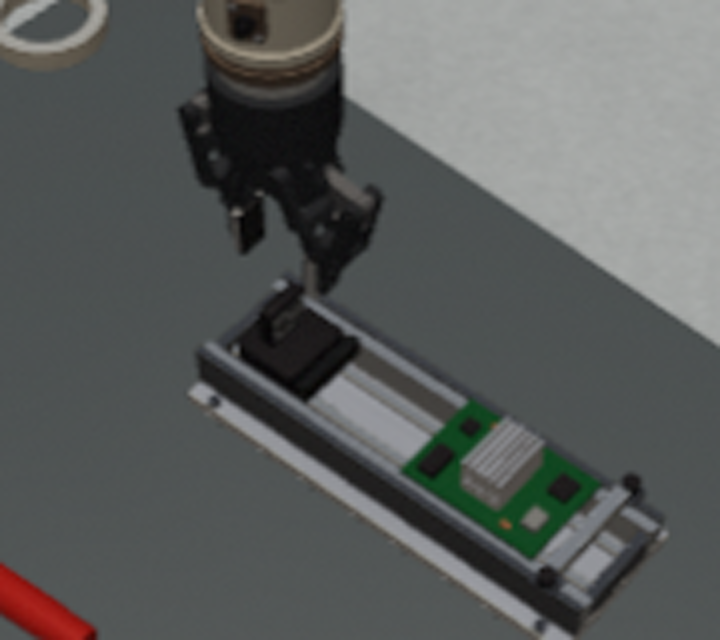

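Fingers straddle the tab (about (283,312) in the crop), so I'll descend and close gently.

```bash
python3 drive.py '[[0.0008,0.0005,0.02,0,0,0],[0,0,0.015,0,0,0],[0,0,0.01,0,0,0],[0,0,0.004,0,0,0],[0,0,0,0,0,0]]'; python3 drive.py '[[0,0,0,0,0,0],[0,0,0,0,0,0],[0,0,0,0,0,0],[0,0,0,0,0,0],[0,0,0,0,0,0],[0,0,0,0,0,0]]' 0.004 40
```

```text
time_s: 10.3
position: [0.545, -0.1383, 0.0793]
orientation: [-0.0, 1.0, 0.028, -0.0]
contact_force: [-0.3, -0.4, -0.4]
grip_width: 0.0499
gripper_force: 0.0
time_s: 10.9
position: [0.5457, -0.1387, 0.0804]
orientation: [0.0, 1.0, 0.028, 0.0]
contact_force: [-1.8, 1.1, 5.2]
grip_width: 0.0111
gripper_force: 42.8
```

```bash
python3 drive.py '[[0,-0.008,0,0,0,0],[0,-0.012,0,0,0,0],[0,-0.012,0,0,0,0],[0,-0.012,0,0,0,0],[0,-0.012,0,0,0,0],[0,-0.01,0,0,0,0],[0,-0.006,0,0,0,0],[0,0,0,0,0,0]]'; python3 drive.py '[[0,-0.004,0,0,0,0],[0,-0.004,0,0,0,0],[0,-0.003,0,0,0,0],[0,0,0,0,0,0]]';python3 -c "
from h import *
plan([.5442,-.1380,.078],-86.7)"
```

```text
time_s: 11.7
position: [0.5417, -0.0672, 0.0804]
orientation: [0.001, 1.0, 0.029, 0.001]
contact_force: [-1.4, -3.3, 5.5]
grip_width: 0.0112
gripper_force: 42.8
time_s: 12.1
position: [0.5411, -0.0571, 0.0804]
orientation: [0.002, 1.0, 0.029, 0.001]
contact_force: [-1.6, -6.3, 5.2]
grip_width: 0.0115
gripper_force: 42.8
pos [ 0.5411 -0.0571  0.0804] shift [-0.0015  0.0809  0.0027] turn [ 0.0032 -0.001  -0.0004] F [-1.6288 -6.2929  5.2398] t 12.1 w 0.011540389575155458
```

```bash
D='python3 drive.py'; python3 drive.py '[[0,-0.002,0,0,0,0],[0,-0.002,0,0,0,0],[0,-0.002,0,0,0,0],[0,0,0,0,0,0]]'; python3 drive.py '[[0,-0.001,0,0,0,0],[0,-0.001,0,0,0,0],[0,0,0,0,0,0]]'; python3 drive.py '[[0,-0.001,0,0,0,0],[0,0,0,0,0,0]]'
```

```text
time_s: 12.5
position: [0.5408, -0.0515, 0.0805]
orientation: [0.002, 1.0, 0.029, 0.001]
contact_force: [-2.5, -6.5, 5.8]
grip_width: 0.0113
gripper_force: 42.8
time_s: 12.8
position: [0.5406, -0.0497, 0.0804]
orientation: [0.002, 1.0, 0.029, 0.001]
contact_force: [-1.8, -7.7, 4.2]
grip_width: 0.011
gripper_force: 42.8
time_s: 13.0
position: [0.5406, -0.0487, 0.0804]
orientation: [0.002, 1.0, 0.029, 0.001]
contact_force: [-2.2, -7.3, 5.7]
grip_width: 0.0111
gripper_force: 42.7
```

```bash
python3 drive.py '[[0,-0.001,0,0,0,0],[0,-0.001,0,0,0,0],[0,0,0,0,0,0]]'; python3 drive.py '[[0,-0.001,0,0,0,0],[0,0,0,0,0,0]]'; python3 drive.py '[[0,-0.001,0,0,0,0],[0,0,0,0,0,0]]'
```

```text
time_s: 13.3
position: [0.5405, -0.0471, 0.0805]
orientation: [0.002, 1.0, 0.029, 0.001]
contact_force: [-2.1, -9.6, 4.9]
grip_width: 0.0112
gripper_force: 42.7
time_s: 13.5
position: [0.5405, -0.0466, 0.0805]
orientation: [0.003, 1.0, 0.029, 0.001]
contact_force: [-1.4, -12.1, 4.0]
grip_width: 0.0115
gripper_force: 42.6
time_s: 13.7
position: [0.5405, -0.0462, 0.0805]
orientation: [0.003, 1.0, 0.029, 0.001]
contact_force: [-2.3, -13.5, 4.2]
grip_width: 0.0113
gripper_force: 42.6
```

Run:
```python
from h import *
s=r.camera("scene");p=green(s,(260,190,400,290));w=cast("scene",p,.044)[:,:2].astype(np.float32);print(cv2.minAreaRect(w))
th=np.radians(93.3);d=np.array([np.cos(th),np.sin(th)]);w=w-[.5365,0];print((w@d).min(),(w@d).max())
```

```text
((0.5340861082077026, 0.04129914939403534), (0.07046005129814148, 0.0957069844007492), 3.197295665740967)
-0.006538564276050025 0.08926366750310577
```

The force is climbing: the board is on the stop and the pad spring is compressing. I'll continue to about 22 N at the wrist (about 15 N on the pad).

```bash
python3 drive.py '[[0,-0.001,0,0,0,0],[0,-0.001,0,0,0,0],[0,0,0,0,0,0]]'; python3 drive.py '[[0,-0.001,0,0,0,0],[0,0,0,0,0,0],[0,0,0,0,0,0]]'
```

```text
time_s: 14.05
position: [0.5404, -0.0452, 0.0805]
orientation: [0.004, 1.0, 0.029, 0.001]
contact_force: [-2.5, -18.8, 2.9]
grip_width: 0.0111
gripper_force: 42.5
time_s: 14.35
position: [0.5404, -0.0448, 0.0805]
orientation: [0.005, 1.0, 0.029, 0.001]
contact_force: [-3.3, -19.8, 2.2]
grip_width: 0.0112
gripper_force: 42.5
```

```bash
python3 drive.py '[[0,-0.001,0,0,0,0],[0,0,0,0,0,0],[0,0,0,0,0,0]]'; python3 drive.py '[[0,0.001,0,0,0,0],[0,0.001,0,0,0,0],[0,0,0,0,0,0],[0,0,0,0,0,0]]'
```

```text
time_s: 14.65
position: [0.5404, -0.0443, 0.0806]
orientation: [0.005, 1.0, 0.029, 0.001]
contact_force: [-2.4, -22.7, 1.3]
grip_width: 0.0113
gripper_force: 42.4
time_s: 15.05
position: [0.5404, -0.0444, 0.0805]
orientation: [0.003, 1.0, 0.029, 0.001]
contact_force: [-2.0, -15.6, 3.2]
grip_width: 0.0115
gripper_force: 42.7
```

Carriage holds while unloading. I'll unload a little more, then release and lift.

```bash
python3 drive.py '[[0,0.001,0,0,0,0],[0,0.001,0,0,0,0],[0,0,0,0,0,0],[0,0,0,0,0,0]]'; python3 drive.py '[[0,0,0,0,0,0],[0,0,0,0,0,0],[0,0,0,0,0,0],[0,0,0,0,0,0],[0,0,0,0,0,0]]' 0.04; python3 drive.py '[[0,0,-0.02,0,0,0],[0,0,-0.04,0,0,0],[0,0,-0.04,0,0,0],[0,0.03,-0.03,0,0,0],[0,0.04,0,0,0,0],[0,0.04,0,0,0,0],[0,0.04,0,0,0,0],[0,0,0,0,0,0]]'
python3 - <<'E'
from h import *
s=r.camera("scene");t=r.camera("top")
p=green(s,(260,190,400,290));w=cast("scene",p,.044)[:,:2].astype(np.float32);print(cv2.minAreaRect(w))
th=np.radians(93.3);d=np.array([np.cos(th),np.sin(th)]);w=w-[.5365,0];print((w@d).min(),(w@d).max())
a=cv2.resize(s[195:295,260:400],None,fx=4,fy=4,interpolation=cv2.INTER_CUBIC)
cv2.imwrite("pics/f.png",a[:,:,::-1])
E
```

```text
time_s: 15.45
position: [0.5404, -0.0451, 0.0805]
orientation: [0.002, 1.0, 0.029, 0.001]
contact_force: [-2.4, -8.9, 4.5]
grip_width: 0.0109
gripper_force: 42.8
time_s: 15.95
position: [0.5397, -0.0424, 0.0794]
orientation: [-0.0, 1.0, 0.029, -0.0]
contact_force: [-0.4, -0.2, -0.9]
grip_width: 0.0398
gripper_force: 0.0
time_s: 16.75
position: [0.5482, -0.1967, 0.2097]
orientation: [0.001, 1.0, 0.026, 0.0]
contact_force: [0.0, 0.7, 0.5]
grip_width: 0.0397
gripper_force: 0.0
((0.5340861082077026, 0.04129914939403534), (0.07046005129814148, 0.0957069844007492), 3.197295665740967)
-0.006538564276050025 0.08926366750310577
```

View pics/f.png

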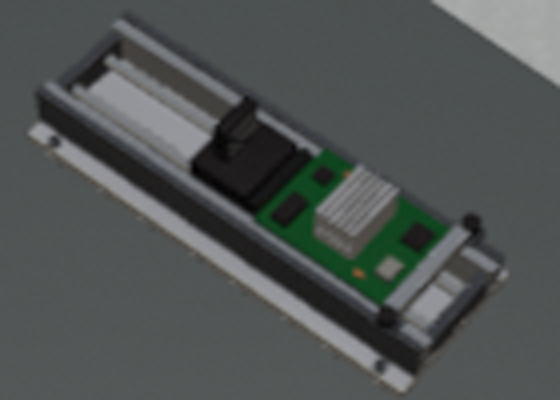

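The board is flat against the stop bar, the pad is pressed on its rear edge, and the arm is clear.

```bash
python3 -c "
from rig import r
print(r.job_done())"
```

```text
the job is handed in; nothing more can be done
None
```

The heat-sink board lies flat on the rails, clamped against the stop bar by the jaw (pressed to roughly 15 N, estimated from the wrist force); it stayed put after release and the job was handed in at about 17 s, though one picture I viewed (720 x 640) was over the 800 x 600 limit.

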